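Hang the empty reel on the stand by its rod

TASK

Take the aluminium rod from its sloping rest, thread it through the bore of the octagonal reel that stands on its rim, and lift the reel with the rod. Carry it gently to the steel stand and lower the rod into the two notches, without dropping or throwing it, so that the reel hangs between the uprights and the rod rests level with both ends sticking out; then let go. Leave the tins and the small carton where they are.

Things in the scene. Friction and masses are not known exactly. Their poses are not given: they have to be found in the camera images.
- rod_mid (a point): Middle of the loose aluminium rod: 14 mm thick, 280 mm long, about 80 g. x axis along the rod, towards the end that is lower at the start. It starts 40 degrees from level in the V channel of its rest, middle 120 mm above the bench. The channel holds it from 20 mm above the middle down to the low end, where a stop carries it; the upper 120 mm stand free. It lifts straight up out of the channel.
- rest: The fixed wooden rest of the rod: base board 200 x 80 x 12 mm, sloping V channel above it. Origin on the bench, right below the middle of the rod as it lies at the start; x points horizontally along the rod towards its low end.
- reel_mid (a point): Centre of the bore of the loose, empty black plastic reel; x is the bore's axis, level at the start. Two octagonal flanges 120 mm across flats; 60 mm long along x; bore 40 mm wide, right through; about 140 g. It stands on a flat, bore centre 60 mm up; it slides if pushed and does not roll. Room to thread the rod is on its -y side. Carried on a rod, it may creep towards the lower end.
- stand_seat (a point): Seat of the fixed steel stand: midway between its uprights, on the axis of a seated rod, 140 mm up. x: the level direction of the seated rod, roughly world +y; z up. Uprights 12 mm thick along x, centred 68 mm either side (124 mm gap), each with a 90 degree V notch open upward, mouth 59 mm wide, arms 20 mm above the seated rod's axis. Base plate 180 x 90 x 12 mm.
- tin_big: White round tin with a red band, 100 mm wide, 120 mm high, a bystander; origin at the centre of its underside.
- tin_small: Small round tin, 74 mm wide, 85 mm high, a bystander; origin at the centre of its underside.
- carton: Small closed cardboard carton, 80 x 110 mm, 60 mm high, a bystander; origin at the centre of its underside.
Things that resemble listed ones, but are neither listed nor needed, are in the scene too. Leave any red or yellow look-alike of the part that bears reel_mid alone.

How it is judged:
On the way:
1. the reel is lifted at least 30 mm off the bench on the rod held in the fingers, not by the fingers themselves (y of reel_mid in the frame of rod_mid between -0.022 and 0.022 m and z of reel_mid in the frame of rod_mid between -0.022 and 0.022 m and x of reel_mid in the frame of rod_mid between -0.125 and 0.125 m and height (world z) of reel_mid above 0.09 m and contact force between the fingers and rod above 0.5 N and contact force between the fingers and reel below 0.5 N), for 0.2 s.
At the end, for the whole second after the job is handed in: The rod lies in both notches (axis within 7 mm and 0.08 rad of the seat line, its middle within 60 mm of the stand's middle) and the reel hangs on it between the uprights (within 36 mm of the middle, bore centre over 105 mm above the bench), both at rest and released (y of reel_mid in the frame of rod_mid between -0.022 and 0.022 m and z of reel_mid in the frame of rod_mid between -0.022 and 0.022 m and x of rod_mid in the frame of stand_seat between -0.06 and 0.06 m and y of rod_mid in the frame of stand_seat between -0.007 and 0.007 m and z of rod_mid in the frame of stand_seat between -0.006 and 0.007 m and angle between the x axis of rod_mid and the x axis of stand_seat, either way round below 0.08 rad and x of reel_mid in the frame of stand_seat between -0.036 and 0.036 m and height (world z) of reel_mid above 0.105 m and linear speed of each of reel, rod below 0.05 m/s); the robot touches nothing.
It fails at once if the big tin is moved more than 30 mm or tipped (distance of tin_big from where it was at the start of the episode above 0.03 m or angle between tin_big's own z axis and vertical above 0.3 rad).
It fails at once if the small tin is moved more than 30 mm or tipped (distance of tin_small from where it was at the start of the episode above 0.03 m or angle between tin_small's own z axis and vertical above 0.3 rad).
It fails at once if the small carton is moved more than 30 mm or tipped (distance of carton from where it was at the start of the episode above 0.03 m or angle between carton's own z axis and vertical above 0.3 rad).
It fails at once if the reel is dropped or thrown (moves faster than 0.8 m/s) (linear speed of reel above 0.8 m/s).
It also fails if it takes over 62 s, if anything falls off the work surface, if the arm or the gripper's body presses on something with over 40 N, if the wrist force passes 120 N, or if a joint passes its speed limit or range.

ROBOT

A 7-joint arm with a two-finger parallel gripper is mounted at the origin on the work surface. World frame = base frame: x ahead of the robot, y to its left, z up, the work surface at z = 0. Lengths are in m, angles in rad, forces in N, time in s.
With the tool pointing down it reaches from about 0.425 to 0.95 m from the base axis. Payload 4.7 kg.
Tool frame: the origin (TCP) lies midway between the tips of the shut fingers; the grasp point (between the pads) lies 19 mm behind it; z points along the fingers, y is the direction in which the jaws open and shut (so a half turn about z gives the same grasp; the last joint's range is limited). The gripper opens to 85 mm and grips with 20 to 120 N. Pads are 22 mm wide; open, the fingers measure 114 mm over their backs; the gripper's body (76 mm by 85 mm) begins 54 mm behind the grasp point. The pads swing forward as they close: fully open they stand 13 mm farther back than shut.
Start: joints at [-1.252, 0.469, -0.049, 1.532, 0.024, 1.141, -0.082], TCP at [0.23, 0.635, 0.207] pointing down, gripper open.
Joint ranges: [-2.59, 2.59], [-0.33, 1.99], [-1.39, 1.29], [0.1, 2.45], [-1.04, 4.18], [0.21, 1.99], [-2.66, 2.66]. Speed limits (rad/s): [2.57, 2.57, 3.14, 3.14, 3.14, 3.14, 3.14].

INTERFACE

Orientations are given as a unit quaternion [x, y, z, w].
In Python, from bench import env gives the robot as it stands.
- The arm moves only by the tool move_arm, never from a script. Its argument "steps" is a list that holds one entry, the list of rows, each a list of 7 numbers: the turn, a rotation vector about the tool's x, y, z in degrees, then the shift along the tool's x, y, z in units of 50 mm (1.0 is 50 mm), then the closure, from 0 (fully open) to 1 (shut). A call has 1 to 10 rows; each row shifts and turns the commanded pose from where the row before left it, along the tool's axes as they then stand; what a row does not reach is not made up. A row lasts 1/8 s, in which the tool goes at most 62.5 mm and 10.7 degrees, less where a joint would pass 70% of its speed; a pose out of reach is approached as far as the arm can. A call is refused whole if a number of a shift passes 1 or a number of a turn 10.7, either way. A call with a gripper value outside its range is refused whole. The fingers move at their own pace and stop on an object; "squeeze" is the grip in N (left out, the last holds). Time passes only in rows, so rows that do not move let the fingers close. It gives the time, the measured TCP pose, the force and the opening at its end, in the units of the state.
- env.sense(): the state, without advancing time (a new reading comes with each control period).
- env.capture(name): name is "scene" or "top" or "wrist"; returns the picture (480x640x3 uint8, blue, green, red); there is no depth.
- env.camera_model(name): a dict with "fovy" (degrees; the focal length in pixels is half the picture's height over the tangent of half this angle, whatever the lens; pixels are square), "cx", "cy" (the principal point, pixels), "origin" and "attitude" of the camera in the world; the wrist camera has in their place "mount" (4x4, takes a point from camera to tool coordinates, whose origin is the TCP and whose axes are the flange's). Camera axes: x right, y down, z forward; pixel columns grow to the right and rows downward; lengths in m; the calibration is good to about 2 mm. A picture is of the moment at which its call begins: read the wrist's pose just before it. camera_model takes no time and is no camera call.
- env.job_done(): hands the job in, once; it reports no verdict.
The state is a dict: "time_s": time; "joint_pos": joint angles; "qd": joint speeds; "effort": joint torques, N m; "position": TCP position; "eef_rot": TCP orientation; "ft_force": force on the tool from outside, world axes, zero at the start; "wrist_torque": the same for the moment, N m; "opening": finger opening in m.
Only numpy, scipy, OpenCV 4.12 (cv2) and the standard library are available. Lean on these libraries where they do the work, as an engineer would, in place of code of your own. Each camera call takes 0.05 s, during which the arm holds its last target. There are 200 camera calls.

## Working session

There is one attempt and no reset: what is moved stays moved. The work goes in short steps, Python scripts to look and compute and a tool call to move; the robot and the scene stay as the last step left them, time stands still between calls to the robot, and variables do not carry over. Pictures are saved under pics/ and viewed, about 8 in all and at most 12, crops included, and the job is handed in when it is done.

Besides the shell and the picture viewer there is one more tool, called after "Emit:" as a command line: name --argument value ..., lists and objects as JSON in quotes. move_arm: Moves the arm, as the interface text tells. Its arguments: {"type":"object","properties":{"steps":{"type":"array"},"squeeze":{"type":"number"}},"required":["steps"]}

```bash
ls; mkdir -p pics; python3 - <<'E'
from bench import env
import cv2
s=env.sense();print(s)
for n in("scene","top","wrist"):
    cv2.imwrite(f"pics/{n}0.png",env.capture(n));print(n,env.camera_model(n))
E
```

```text
pics
{'time_s': 0.0, 'joint_pos': array([-1.25186901,  0.46947577, -0.0485884 ,  1.53366708,  0.02409727,
        1.14100202, -0.08232992]), 'qd': array([ 1.46652435e-03, -3.30419120e-05, -5.71735211e-04,  2.63644857e-05,
       -1.02547321e-03, -3.32796197e-04,  9.21956917e-04]), 'effort': array([-1.03989896e-03, -5.10312402e+01, -4.68288164e-02, -2.37707108e+01,
        1.07368163e-02,  7.62608252e-03,  2.24187815e-06]), 'position': array([0.22986041, 0.63399677, 0.20604967]), 'eef_rot': array([ 1.73041084e-01,  9.84914116e-01, -9.74102759e-04, -1.34612340e-04]), 'ft_force': array([-0.02927561,  0.21505596, -0.00135788]), 'wrist_torque': array([-0.06719439,  0.00044209, -0.02964673]), 'opening': 0.08538805932204346}
scene {'fovy': 48.92058212091492, 'cx': 319.6585327532038, 'cy': 232.97049913907853, 'origin': array([ 1.37844892, -0.40233429,  0.99941589]), 'attitude': array([ 0.79766629,  0.45429611, -0.20435789, -0.33997263])}
top {'fovy': 55.99255640801237, 'cx': 317.2189750669803, 'cy': 238.60661105378054, 'origin': array([0.29397326, 0.07121878, 1.2750036 ]), 'attitude': array([ 0.70525752, -0.70147073,  0.07269487, -0.07256784])}
wrist {'fovy': 63.42205134270855, 'cx': 311.49307105238427, 'cy': 237.27979575054218, 'mount': array([[ 1.87688487e-04, -9.56769951e-01, -2.90845708e-01,
         7.46794465e-02],
       [ 9.99999979e-01,  2.02488602e-04, -2.07894645e-05,
         2.18828095e-04],
       [ 7.87836757e-05, -2.90845698e-01,  9.56769969e-01,
        -1.66726767e-01],
       [ 0.00000000e+00,  0.00000000e+00,  0.00000000e+00,
         1.00000000e+00]])}
```

View pics/top0.png

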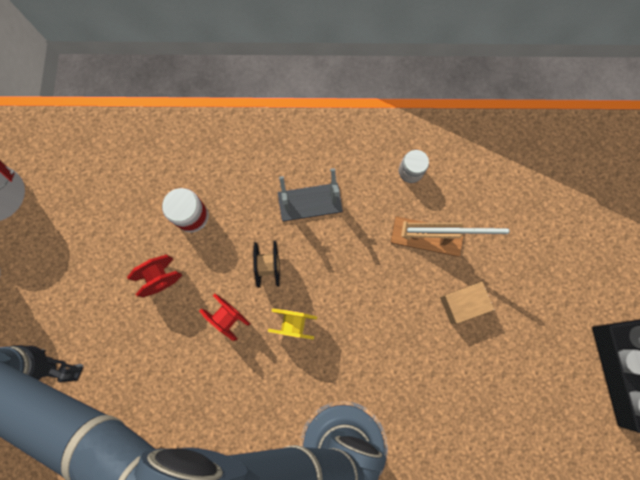

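View pics/scene0.png

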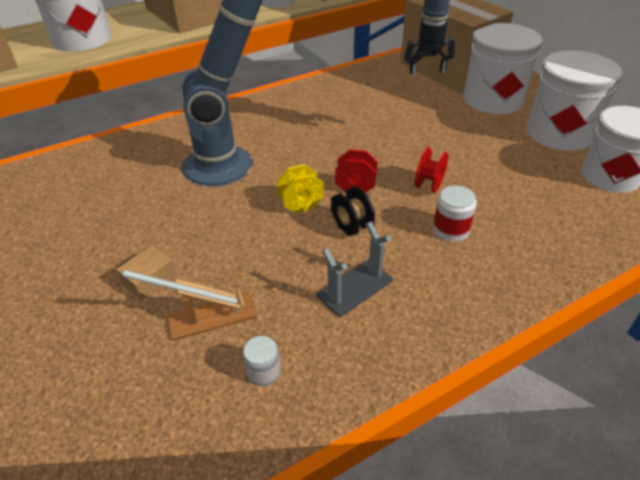

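The top view shows the rod from (405,230), its low end, to (508,231), its high end. The black reel is at (266,263) and the stand at (310,200). The reds and yellow are look-alikes. The scene view agrees. Next I'll measure these.

```bash
cat > h.py <<'E'
import numpy as np, cv2
from scipy.spatial.transform import Rotation as R
from bench import env
def cam(n,s=None):
    m=env.camera_model(n); f=240/np.tan(np.radians(m["fovy"]/2))
    K=np.array([[f,0,m["cx"]],[0,f,m["cy"]],[0,0,1]])
    if n=="wrist":
        M=m["mount"]; Rt=R.from_quat(s["eef_rot"]).as_matrix()
        return K,Rt@M[:3,:3],np.array(s["position"])+Rt@M[:3,3]
    return K,R.from_quat(m["attitude"]).as_matrix(),np.array(m["origin"])
def ray(c,p):
    K,A,o=c; d=A@np.linalg.solve(K,[p[0],p[1],1.]); return o,d/np.linalg.norm(d)
def onz(c,p,z):
    o,d=ray(c,p); return o+d*(z-o[2])/d[2]
def onx(c,p,pt,n): # on plane through pt with normal n
    o,d=ray(c,p); return o+d*((pt-o)@n)/(d@n)
def two(c1,p1,c2,p2):
    o,d=ray(c1,p1);q,e=ray(c2,p2)
    t=np.linalg.lstsq(np.c_[d,-e],q-o,rcond=None)[0]
    a,b=o+t[0]*d,q+t[1]*e; return (a+b)/2,np.linalg.norm(a-b)
def proj(c,X):
    K,A,o=c; v=K@(A.T@(np.array(X)-o)); return v[:2]/v[2]
E
python3 - <<'E'
from h import *
for n in("top","scene"):
    im=cv2.imread(f"pics/{n}0.png"); h=cv2.cvtColor(im,cv2.COLOR_BGR2HSV); c=cam(n)
    print(n,[proj(c,X).round() for X in([0,0,0],[.5,0,0],[.5,.2,0])])
    for nm,m in(("bright",(h[...,1]<50)&(h[...,2]>120)),("dark",(h[...,2]<45)),("grey",(h[...,1]<90)&(h[...,2]<125)&(h[...,2]>45)&(h[...,0]>60)),("red",((h[...,0]<6)|(h[...,0]>174))&(h[...,1]>150)),("yel",(h[...,0]>22)&(h[...,0]<35)&(h[...,1]>180))):
        for q in cv2.findContours(m.astype(np.uint8),0,2)[0]:
            a=cv2.contourArea(q)
            if 60<a<8000:
                r=cv2.minAreaRect(q); print(nm,int(a),cv2.boundingRect(q),cv2.boxPoints(r).round(1).tolist())
t=cv2.imread("pics/top0.png")[140:345,230:520];s=cv2.imread("pics/scene0.png")[180:400,110:410]
t=cv2.resize(t,(800,int(205*800/290)),interpolation=3)
cv2.imwrite("pics/t1.png",t); cv2.imwrite("pics/s1.png",cv2.resize(s,(800,586),interpolation=3))
E
```

```text
top [array([343., 447.]), array([342., 259.]), array([272., 259.])]
bright 207 (148, 454, 66, 26) [[144.5, 465.29998779296875], [149.0, 453.29998779296875], [213.0, 477.0], [208.5, 489.0]]
bright 352 (98, 454, 42, 26) [[96.19999694824219, 477.3999938964844], [98.0, 453.8999938964844], [139.10000610351562, 457.0], [137.39999389648438, 480.5]]
bright 81 (293, 446, 27, 34) [[292.8999938964844, 446.8999938964844], [300.29998779296875, 440.8999938964844], [326.3999938964844, 473.0], [319.0, 479.0]]
bright 104 (319, 425, 49, 23) [[315.8999938964844, 428.70001220703125], [363.8999938964844, 420.70001220703125], [367.0, 439.0], [319.0, 447.0]]
bright 572 (61, 415, 51, 65) [[49.900001525878906, 467.79998779296875], [93.5999984741211, 404.8999938964844], [111.0, 417.0], [67.4000015258789, 479.8999938964844]]
bright 80 (630, 392, 10, 18) [[630.0, 392.0], [639.0, 392.0], [639.0, 409.0], [630.0, 409.0]]
bright 319 (619, 350, 21, 24) [[619.0, 350.0], [639.0, 350.0], [639.0, 373.0], [619.0, 373.0]]
bright 464 (407, 227, 102, 7) [[406.8999938964844, 231.8000030517578], [407.0, 226.10000610351562], [
[... 7988 characters left out ...]
[450.29998779296875, 153.3000030517578], [438.0, 192.60000610351562]]
red 496 (551, 106, 35, 27) [[550.5, 117.30000305175781], [575.2999877929688, 103.9000015258789], [585.4000244140625, 122.80000305175781], [560.7000122070312, 136.10000610351562]]
red 370 (494, 73, 29, 25) [[492.79998779296875, 86.0999984741211], [512.0, 71.69999694824219], [522.5, 85.5999984741211], [503.29998779296875, 100.0]]
red 413 (67, 6, 29, 26) [[66.19999694824219, 23.0], [76.5, 4.900000095367432], [96.0, 16.0], [85.69999694824219, 34.099998474121094]]
yel 1588 (277, 165, 47, 48) [[269.6000061035156, 177.1999969482422], [310.0, 157.0], [330.6000061035156, 198.1999969482422], [290.20001220703125, 218.39999389648438]]
```

View pics/t1.png

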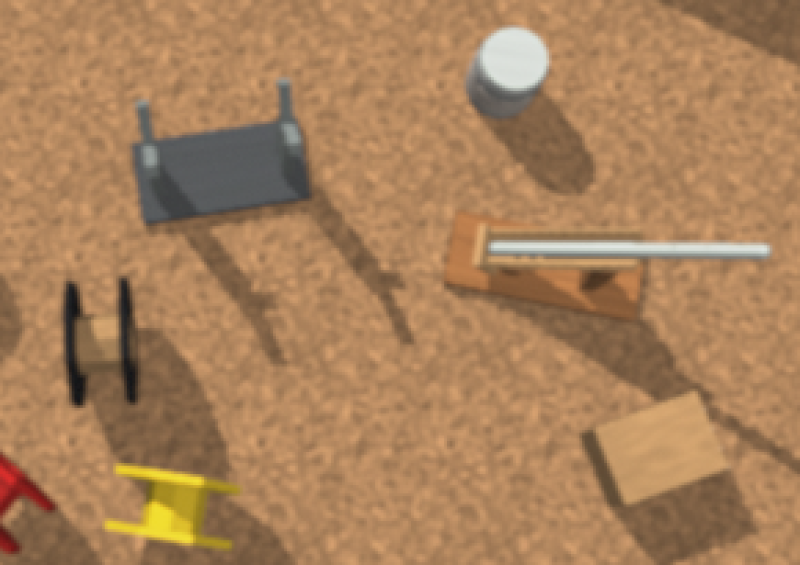

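View pics/s1.png

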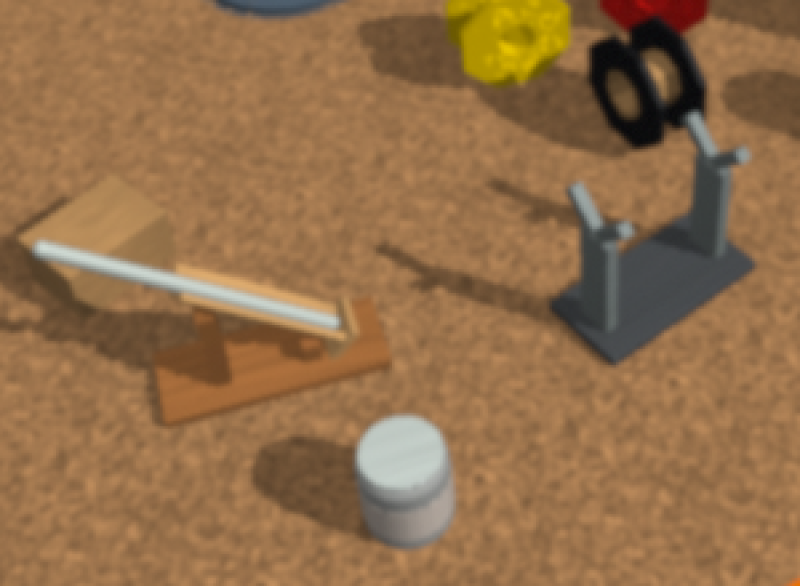

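The crops show the reel flanges with corners at about (72,283), (78,403), (125,279) and (132,402) in the top crop. The stand base corners are at (133,143), (147,222), (310,195) and (303,122), and the rod ends at (487,246) and (770,250).

```bash
python3 - <<'E'
from h import *
np.set_printoptions(precision=4,suppress=True)
T,S=cam("top"),cam("scene")
k=290/800; t=lambda x,y:(230+x*k,140+y*k)
ks=300/800; s=lambda x,y:(110+x*ks,180+y*ks)
hi,lo=onz(T,t(769,250),.210),onz(T,t(488,246),.030)
print("rod top",hi,lo,np.linalg.norm(hi-lo))
print("rod two",two(T,t(769,250),S,s(37,248)),two(T,t(488,246),S,s(338,322)))
P=[onz(T,t(*p),.06) for p in((72,283),(78,403),(125,279),(132,402))]
print("reel flange",P,np.mean(P,0))
print("reel scene: holes", two(T,t(128.5,340.5),S,s(625,92)),two(T,t(75,343),S,s(665,73)))
B=[onz(T,t(*p),.012) for p in((133,143),(147,222),(310,195),(303,122))]
print("base",B,np.mean(B,0),[np.linalg.norm(B[i]-B[i-1]) for i in range(4)])
print("arms",two(T,t(143,103),S,s(740,155)),two(T,t(150,155),S,s(694,118)),two(T,t(285,82),S,s(624,229)),two(T,t(291,135),S,s(576,188)))
for n,p,z in(("small",(513,59),.085),("yel",(172,507),.06),("carton",(661,447),.06)): print(n,onz(T,t(*p),z))
print("yel corners",[onz(T,t(*p),.08) for p in((115,468),(238,490),(107,524),(230,546))])
print("big",onz(T,(183,208),.12))
E
```

```text
rod top [ 0.5386 -0.3917  0.21  ] [ 0.5825 -0.182   0.03  ] 0.2798891861274869
rod two (array([ 0.5393, -0.3927,  0.2071]), np.float64(0.0005924582659512072)) (array([ 0.5819, -0.1828,  0.031 ]), np.float64(0.0021317074245461136))
reel flange [array([0.5355, 0.2393, 0.06  ]), array([0.4163, 0.2295, 0.06  ]), array([0.5399, 0.1867, 0.06  ]), array([0.4175, 0.1769, 0.06  ])] [0.4773 0.2081 0.06  ]
reel scene: holes (array([0.4782, 0.1817, 0.0581]), np.float64(0.0006305537799529481)) (array([0.475 , 0.2334, 0.0582]), np.float64(0.0026761720558256337))
base [array([0.6966, 0.1864, 0.012 ]), array([0.6105, 0.1698, 0.012 ]), array([ 0.6406, -0.0007,  0.012 ]), array([0.7209, 0.0062, 0.012 ])] [0.6671 0.0904 0.012 ] [np.float64(0.18175640680133903), np.float64(0.0876719338084281), np.float64(0.1731147340342921), np.float64(0.08055597795079832)]
arms (array([0.6908, 0.1643, 0.1529]), np.float64(0.0015953946530503722)) (array([0.6368, 0.1546, 0.1593]), np.float64(0.004936240888339564)) (array([0.713 , 0.0306, 0.1531]), np.float64(0.00034326609489218607)) (array([0.6571, 0.022 , 0.1581]), np.float64(0.0067744364975518))
small [ 0.7642 -0.2029  0.085 ]
yel [0.3171 0.1362 0.06  ]
carton [ 0.3767 -0.3364  0.06  ]
yel corners [array([0.3528, 0.1899, 0.08  ]), array([0.3328, 0.073 , 0.08  ]), array([0.3007, 0.196 , 0.08  ]), array([0.2811, 0.0802, 0.08  ])]
big [0.616  0.4278 0.12  ]
```

```bash
cat > plan.py <<'E'
from h import *
from scipy.spatial.transform import Slerp
np.set_printoptions(precision=4,suppress=True)
def att(u):  # tool x along u, tool z the downward perpendicular
    u=np.array(u,float);u/=np.linalg.norm(u); z=np.array([0,0,-1.])-(-u[2])*u; z/=np.linalg.norm(z)
    return R.from_matrix(np.c_[u,np.cross(z,u),z])
def level(az,dip=0): a,d=np.radians([az,dip]); return [np.cos(a)*np.cos(d),np.sin(a)*np.cos(d),-np.sin(d)]
def pose(s=None): s=s or env.sense(); return np.array(s["position"]),R.from_quat(s["eef_rot"])
def rows(p0,r0,p1,r1,n,g):
    sl=Slerp([0,1],R.concatenate([r0,r1])); p,r=p0,r0; out=[]
    for i in range(1,n+1):
        rn=sl(i/n); pn=p0+(p1-p0)*i/n
        out.append([round(float(v),1) for v in (r.inv()*rn).as_rotvec(degrees=True)]+[round(float(v),2) for v in r.inv().apply(pn-p)/.05]+[g])
        p,r=pn,rn
    return out
def show(*a):
    o=rows(*a); print("[["+",".join(map(str,o)).replace(" ","")+"]]")
E
python3 - <<'E'
from plan import *
p,r=pose()
w1=np.array([.5,.15,.30]); r1=att(level(110))
w2=np.array([.56,-.27,.31]); r2=att(level(78.4))
show(p,r,w1,r1,13,0); show(w1,r1,w2,r2,9,0)
E
```

```text
[[[-0.0,0.0,3.9,-0.64,-0.56,-0.14,0],[-0.0,0.0,3.9,-0.68,-0.51,-0.14,0],[-0.0,0.0,3.9,-0.71,-0.47,-0.14,0],[-0.0,0.0,3.9,-0.74,-0.42,-0.14,0],[-0.0,0.0,3.9,-0.77,-0.37,-0.14,0],[-0.0,0.0,3.9,-0.79,-0.31,-0.14,0],[-0.0,0.0,3.9,-0.81,-0.26,-0.14,0],[-0.0,0.0,3.9,-0.83,-0.21,-0.14,0],[-0.0,0.0,3.9,-0.84,-0.15,-0.14,0],[-0.0,0.0,3.9,-0.85,-0.09,-0.14,0],[-0.0,0.0,3.9,-0.85,-0.04,-0.14,0],[-0.0,0.0,3.9,-0.85,0.02,-0.14,0],[-0.0,0.0,3.9,-0.85,0.08,-0.14,0]]]
[[[0.0,0.0,3.5,-0.92,-0.19,-0.02,0],[0.0,0.0,3.5,-0.93,-0.14,-0.02,0],[0.0,0.0,3.5,-0.94,-0.08,-0.02,0],[0.0,0.0,3.5,-0.94,-0.02,-0.02,0],[0.0,0.0,3.5,-0.94,0.04,-0.02,0],[0.0,0.0,3.5,-0.94,0.09,-0.02,0],[0.0,0.0,3.5,-0.93,0.15,-0.02,0],[0.0,0.0,3.5,-0.92,0.21,-0.02,0],[0.0,0.0,3.5,-0.91,0.26,-0.02,0]]]
```

Emit:
move_arm --steps '[[[0,0,3.9,-0.64,-0.56,-0.14,0],[0,0,3.9,-0.68,-0.51,-0.14,0],[0,0,3.9,-0.71,-0.47,-0.14,0],[0,0,3.9,-0.74,-0.42,-0.14,0],[0,0,3.9,-0.77,-0.37,-0.14,0],[0,0,3.9,-0.79,-0.31,-0.14,0],[0,0,3.9,-0.81,-0.26,-0.14,0],[0,0,3.9,-0.83,-0.21,-0.14,0],[0,0,3.9,-0.84,-0.15,-0.14,0],[0,0,3.9,-0.85,-0.09,-0.14,0]]]'

```text
time_s: 1.4
position: [0.4362, 0.2602, 0.2772]
eef_rot: [0.493, 0.87, 0.0, -0.0]
ft_force: [0.3, 0.4, -0.1]
opening: 0.0855
```

Emit:
move_arm --steps '[[[0,0,3.9,-0.85,-0.04,-0.14,0],[0,0,3.9,-0.85,0.02,-0.14,0],[0,0,3.9,-0.85,0.08,-0.14,0],[0,0,3.5,-0.92,-0.19,0,0],[0,0,3.5,-0.93,-0.14,0,0],[0,0,3.5,-0.94,-0.08,0,0],[0,0,3.5,-0.94,-0.02,0,0],[0,0,3.5,-0.94,0.04,0,0],[0,0,3.5,-0.94,0.09,0,0],[0,0,3.5,-0.93,0.15,0,0]]]'

```text
time_s: 2.65
position: [0.54, -0.1786, 0.298]
eef_rot: [0.739, 0.674, 0.0, -0.0]
ft_force: [0.3, 0.4, 0.1]
opening: 0.0854
```

```bash
python3 - <<'E'
from plan import *
s=env.sense();p,r=pose(s);print(s["time_s"],p,r.as_matrix(),s["joint_pos"])
G=np.array([.5433,-.371,.191]);u=np.array([.1543,.7486,-.636]);u/=np.linalg.norm(u)
r2=att(u);z=r2.as_matrix()[:,2]; pre=G+(.019-.09)*z
print(pre); show(p,r,pre,r2,8,0)
E
```

```text
2.65 [ 0.54   -0.1786  0.298 ] [[ 0.091   0.9958 -0.    ]
 [ 0.9958 -0.091   0.0004]
 [ 0.0004 -0.0001 -1.    ]] [-0.269   0.25    0.6407  1.697  -0.1571  1.2466  0.316 ]
[ 0.5525 -0.3265  0.2456]
[[[0.3,-5.0,0.8,-0.37,0.06,0.13,0],[0.3,-5.0,0.8,-0.35,0.07,0.16,0],[0.3,-5.0,0.8,-0.34,0.08,0.19,0],[0.3,-5.0,0.8,-0.32,0.08,0.22,0],[0.3,-5.0,0.8,-0.3,0.09,0.25,0],[0.3,-5.0,0.8,-0.27,0.09,0.27,0],[0.3,-5.0,0.8,-0.25,0.1,0.29,0],[0.3,-5.0,0.8,-0.22,0.1,0.31,0]]]
```

Emit:
move_arm --steps '[[[0.3,-5,0.8,-0.37,0.06,0.13,0],[0.3,-5,0.8,-0.35,0.07,0.16,0],[0.3,-5,0.8,-0.34,0.08,0.19,0],[0.3,-5,0.8,-0.32,0.08,0.22,0],[0.3,-5,0.8,-0.3,0.09,0.25,0],[0.3,-5,0.8,-0.27,0.09,0.27,0],[0.3,-5,0.8,-0.25,0.1,0.29,0],[0.3,-5,0.8,-0.22,0.1,0.31,0],[0,0,0,0,0,0,0]]]'

```text
time_s: 3.78
position: [0.5522, -0.325, 0.2443]
eef_rot: [0.728, 0.593, -0.267, 0.214]
ft_force: [-0.4, -0.5, 0.4]
opening: 0.0854
```

```bash
python3 - <<'E'
from plan import *
s=env.sense();im=env.capture("wrist");cv2.imwrite("pics/w1.png",im)
p,r=pose(s);print(s["time_s"],p,r.as_matrix(),s["joint_pos"])
c=cam("wrist",s)
hi=np.array([.539,-.392,.2085]);lo=np.array([.5822,-.1824,.0305]);print(proj(c,hi),proj(c,lo),proj(c,hi+(lo-hi)*.1))
E
```

```text
3.775 [ 0.5522 -0.325   0.2443] [[ 0.1527  0.979  -0.1352]
 [ 0.7499 -0.2039 -0.6293]
 [-0.6437 -0.0053 -0.7653]] [-0.4692  0.5006  0.8314  1.7798  0.4037  0.9896 -0.1377]
[313.4799 282.1941] [ 315.8418 -284.9446] [313.6458 242.3504]
```

View pics/w1.png

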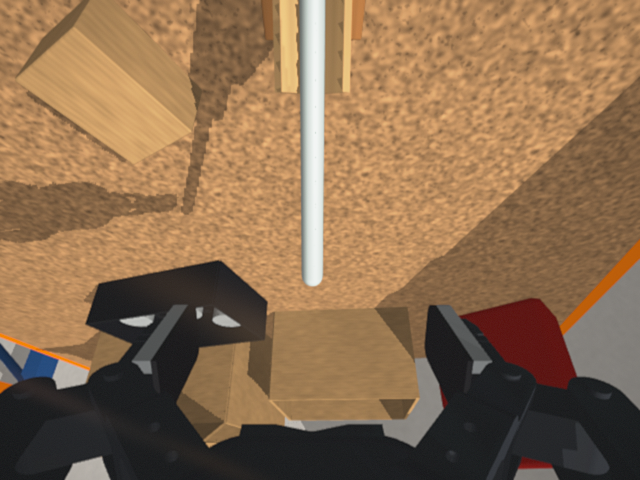

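The wrist view shows the rod's free end at (312,281), against a predicted (313,282), with the rod centred between the fingers. I'll advance 90 mm and close.

Emit:
move_arm --steps '[[[0,0,0,0,0,0.45,0],[0,0,0,0,0,0.45,0],[0,0,0,0,0,0.45,0],[0,0,0,0,0,0.4,0],[0,0,0,0,0,0,0],[0,0,0,0,0,0,0.7],[0,0,0,0,0,0,1],[0,0,0,0,0,0,1],[0,0,0,0,0,0,1],[0,0,0,0,0,0,1]]]' --squeeze 110

```text
time_s: 5.08
position: [0.541, -0.3812, 0.1792]
eef_rot: [0.729, 0.593, -0.266, 0.215]
ft_force: [0.2, 0.3, -0.6]
opening: 0.0002
```

```bash
python3 - <<'E'
from plan import *
s=env.sense();p,r=pose(s);print(s["time_s"],p,s["opening"],s["ft_force"],s["wrist_torque"])
show(p,r,p+[0,0,.12],r,4,1)
E
```

```text
5.075 [ 0.541  -0.3812  0.1792] 0.00015431494953442918 [ 0.2355  0.3156 -0.6204] [ 0.6754 -0.1473  0.0473]
[[[0.0,0.0,0.0,-0.39,-0.0,-0.46,1],[0.0,0.0,0.0,-0.39,-0.0,-0.46,1],[0.0,0.0,0.0,-0.39,-0.0,-0.46,1],[0.0,0.0,0.0,-0.39,-0.0,-0.46,1]]]
```

The fingers closed fully, so the grasp missed. I'll look.

```bash
python3 - <<'E'
from plan import *
a=env.capture("wrist");b=env.capture("scene")
o=np.hstack([cv2.resize(a,(400,300)),cv2.resize(b[180:400,60:353],(400,300),interpolation=3)])
cv2.imwrite("pics/w2.png",o)
E
```

```text
(no output)
```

View pics/w2.png

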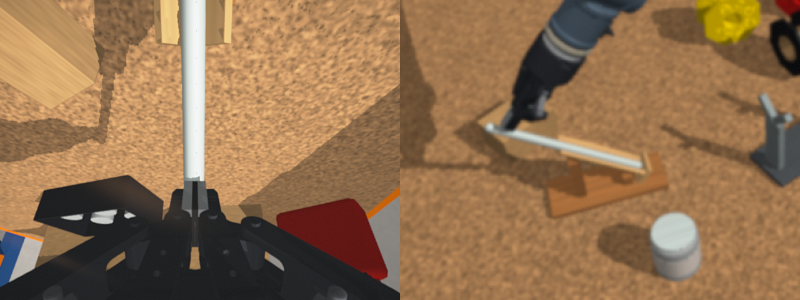

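The fingertips are shut over or past the rod's end, hiding it from about (312,288) full-scale. I'll open, back off and measure where the rod is now.

Emit:
move_arm --steps '[[[0,0,0,0,0,0,0],[0,0,0,0,0,0,0],[0,0,0,0,0,0,0],[0,0,0,0,0,0,0],[0,0,0,0,0,0,0]]]'

```text
time_s: 5.8
position: [0.5409, -0.3813, 0.1792]
eef_rot: [0.729, 0.593, -0.266, 0.215]
ft_force: [-0.6, -0.8, -0.4]
opening: 0.0851
```

```bash
python3 - <<'E'
from plan import *
s=env.sense();p,r=pose(s);im=env.capture("wrist");b=env.capture("scene");t=env.capture("top")
c=cam("wrist",s);print(p,s["opening"],s["ft_force"])
hi=np.array([.539,-.392,.2085]);lo=np.array([.5822,-.1824,.0305])
print("pred hi in wrist",proj(c,hi),"quarter",proj(c,hi+(lo-hi)*.25))
for n,i in(("w",im),("s",b),("t",t)):
    h=cv2.cvtColor(i,cv2.COLOR_BGR2HSV);m=(h[...,1]<50)&(h[...,2]>120)
    for q in cv2.findContours(m.astype(np.uint8),0,2)[0]:
        if cv2.contourArea(q)>250: print(n,cv2.contourArea(q),cv2.boundingRect(q),cv2.boxPoints(cv2.minAreaRect(q)).round(1).tolist())
    if n=="w":
        for y in(20,60,100,140,180,220,260): x=np.flatnonzero(m[y,250:380]);print(y,(250+x.min(),250+x.max()) if len(x) else None)
o=np.hstack([cv2.resize(im,(400,300)),cv2.resize(b[180:400,60:353],(400,300),interpolation=3)])
cv2.imwrite("pics/w3.png",o)
E
```

```text
[ 0.5409 -0.3813  0.1792] 0.08509144474362537 [-0.5829 -0.7585 -0.3815]
pred hi in wrist [312.9246 355.5699] quarter [312.9185 203.6567]
w 615.5 (514, 457, 43, 23) [[514.0, 479.0], [514.0, 457.0], [556.0, 457.0], [556.0, 479.0]]
w 463.0 (426, 376, 21, 45) [[425.1000061035156, 376.1000061035156], [441.6000061035156, 373.6000061035156], [448.3999938964844, 417.6000061035156], [431.8999938964844, 420.20001220703125]]
w 2549.5 (590, 314, 50, 95) [[590.0, 314.0], [639.0, 314.0], [639.0, 408.0], [590.0, 408.0]]
w 11518.5 (292, 0, 38, 363) [[292.0, 0.0], [329.0, 0.0], [329.0, 362.0], [292.0, 362.0]]
20 (np.int64(292), np.int64(328))
60 (np.int64(292), np.int64(328))
100 (np.int64(293), np.int64(327))
140 (np.int64(293), np.int64(327))
180 (np.int64(294), np.int64(327))
220 (np.int64(295), np.int64(326))
260 (np.int64(295), np.int64(326))
s 3534.0 (438, 365, 155, 52) [[435.0, 370.70001220703125], [589.0999755859375, 360.6000061035156], [592.0999755859375, 406.5], [438.0, 416.6000061035156]]
s 1191.0 (243, 336, 37, 50) [[238.10000610351562, 345.70001220703125], [267.20001220703125, 329.299987
[... 2022 characters left out ...]
65.0], [393.0, 286.0]]
t 1075.0 (162, 188, 39, 37) [[162.0, 188.0], [200.0, 188.0], [200.0, 224.0], [162.0, 224.0]]
t 482.0 (0, 187, 25, 33) [[-0.0, 187.0], [24.0, 187.0], [24.0, 219.0], [0.0, 219.0]]
t 414.0 (399, 150, 31, 25) [[393.0, 160.8000030517578], [420.1000061035156, 144.89999389648438], [430.70001220703125, 163.0], [403.70001220703125, 178.89999389648438]]
t 3593.0 (535, 57, 105, 42) [[535.0, 57.0], [639.0, 57.0], [639.0, 98.0], [535.0, 98.0]]
t 5714.5 (218, 55, 202, 43) [[217.6999969482422, 95.9000015258789], [218.0, 54.400001525878906], [419.29998779296875, 55.79999923706055], [419.0, 97.30000305175781]]
t 3379.5 (0, 0, 47, 95) [[0.0, 94.0], [0.0, 0.0], [46.0, 0.0], [46.0, 94.0]]
```

View pics/w3.png

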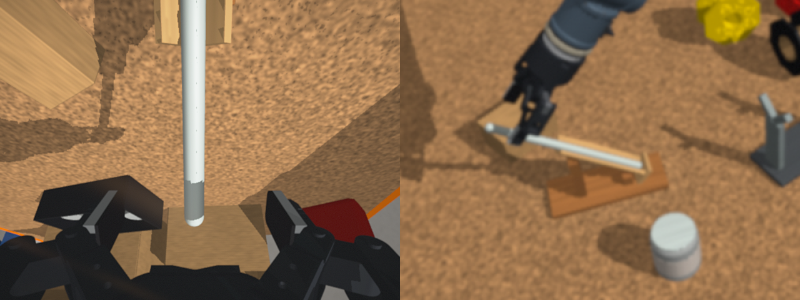

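The rod hasn't moved: its end is at v≈356, as predicted. The grip was too near the fingertips and squeezed off, so I'll go 11 mm deeper.

Emit:
move_arm --steps '[[[0,0,0,0,0,0.22,0],[0,0,0,0,0,0,0],[0,0,0,0,0,0,0.6],[0,0,0,0,0,0,0.8],[0,0,0,0,0,0,1],[0,0,0,0,0,0,1],[0,0,0,0,0,0,1]]]' --squeeze 60

```text
time_s: 6.82
position: [0.5393, -0.3882, 0.1707]
eef_rot: [0.729, 0.593, -0.266, 0.215]
ft_force: [-0.6, 0.4, 0.3]
opening: 0.0111
```

Emit:
move_arm --steps '[[[0,0,0,0,0,0,1],[0,0,0,0,0,0,1],[0,0,0,0,0,0,1]]]' --squeeze 110

```text
time_s: 7.2
position: [0.5393, -0.3882, 0.1707]
eef_rot: [0.729, 0.593, -0.266, 0.215]
ft_force: [-1.3, 1.0, 1.1]
opening: 0.0091
```

```bash
python3 - <<'E'
from plan import *
s=env.sense();p,r=pose(s);print(s["time_s"],p,s["opening"],s["ft_force"],s["wrist_torque"])
z=r.as_matrix()[:,2]; hi=np.array([.539,-.392,.2085]);print("axis behind TCP",-(hi-p)@z,"along",(hi-p)@r.as_matrix()[:,0],"side",(hi-p)@r.as_matrix()[:,1])
show(p,r,p+[0,0,.16],r,5,1)
E
```

```text
7.2 [ 0.5393 -0.3882  0.1707] 0.009057008283488875 [-1.3057  1.0216  1.1182] [ 0.7678  0.0877 -0.0966]
axis behind TCP 0.026495964417327142 along -0.027174305898163113 side 0.0004391880592091747
[[[0.0,0.0,0.0,-0.41,-0.0,-0.49,1],[0.0,0.0,0.0,-0.41,-0.0,-0.49,1],[0.0,0.0,0.0,-0.41,-0.0,-0.49,1],[0.0,0.0,0.0,-0.41,-0.0,-0.49,1],[0.0,0.0,0.0,-0.41,-0.0,-0.49,1]]]
```

The opening is 11 mm at 60 N and 9 mm at 110 N, which fits compliance around the 14 mm rod. I'll lift straight up.

Emit:
move_arm --steps '[[[0,0,0,-0.1,0,-0.12,1],[0,0,0,-0.2,0,-0.24,1],[0,0,0,-0.3,0,-0.36,1],[0,0,0,-0.4,0,-0.48,1],[0,0,0,-0.4,0,-0.48,1],[0,0,0,-0.4,0,-0.48,1],[0,0,0,-0.2,0,-0.24,1],[0,0,0,0,0,0,1],[0,0,0,0,0,0,1]]]'

```text
time_s: 8.32
position: [0.5393, -0.3871, 0.3257]
eef_rot: [0.729, 0.593, -0.266, 0.215]
ft_force: [0.5, -0.3, -0.9]
opening: 0.0091
```

```bash
python3 - <<'E'
from plan import *
s=env.sense();p,r=pose(s);a=env.capture("wrist");b=env.capture("scene")
print(s["time_s"],p,s["opening"],s["ft_force"],s["wrist_torque"],s["joint_pos"])
o=np.hstack([cv2.resize(a,(400,300)),cv2.resize(b[150:400,60:393],(400,300),interpolation=3)])
cv2.imwrite("pics/w4.png",o)
# pre-thread: reel axis az 94, grip 112 before rod mid; tip at reel face-40mm
c=np.array([.477,.2075]);a=np.array(level(94))[:2]
for d in(.252+.03+.045,): print("grip xy",c-a*d)
r1=att(level(94)); g=c-a*.327
show(p,r,np.array([g[0],g[1],.26]),r1,8,1)
E
```

```text
8.325 [ 0.5393 -0.3871  0.3257] 0.009105600137949001 [ 0.4911 -0.3126 -0.9096] [ 0.7935 -0.1608  0.0228] [-0.3873  0.419   0.854   1.6796  0.4266  1.0722  0.0071]
grip xy [ 0.4998 -0.1187]
[[[-0.7,5.0,-1.9,0.59,-0.23,-0.28,1],[-0.7,5.0,-1.9,0.62,-0.21,-0.23,1],[-0.7,5.0,-1.9,0.65,-0.19,-0.18,1],[-0.7,5.0,-1.9,0.67,-0.16,-0.13,1],[-0.7,5.0,-1.9,0.68,-0.14,-0.07,1],[-0.7,5.0,-1.9,0.69,-0.12,-0.01,1],[-0.7,5.0,-1.9,0.69,-0.09,0.05,1],[-0.7,5.0,-1.9,0.69,-0.07,0.11,1]]]
```

View pics/w4.png

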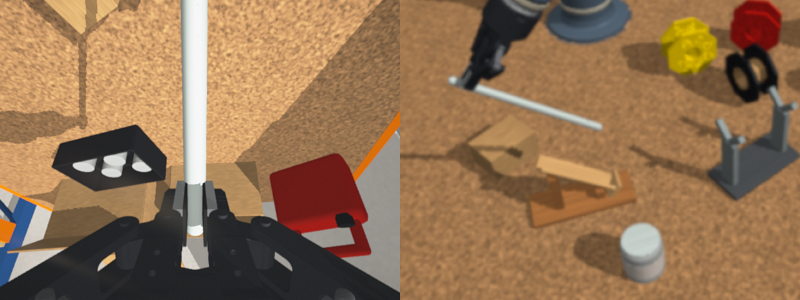

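The rod is held straight between the pads and lifted clear. I'll level it and bring it to the threading start.

Emit:
move_arm --steps '[[[-0.7,5,-1.9,0.59,-0.23,-0.28,1],[-0.7,5,-1.9,0.62,-0.21,-0.23,1],[-0.7,5,-1.9,0.65,-0.19,-0.18,1],[-0.7,5,-1.9,0.67,-0.16,-0.13,1],[-0.7,5,-1.9,0.68,-0.14,-0.07,1],[-0.7,5,-1.9,0.69,-0.12,-0.01,1],[-0.7,5,-1.9,0.69,-0.09,0.05,1],[-0.7,5,-1.9,0.69,-0.07,0.11,1],[0,0,0,0,0,0,1],[0,0,0,0,0,0,1]]]'

```text
time_s: 9.68
position: [0.5007, -0.1202, 0.2612]
eef_rot: [0.682, 0.731, 0.001, -0.001]
ft_force: [0.2, -0.7, -0.4]
opening: 0.0086
```

```bash
cat > look.py <<'E'
from plan import *
def rodpix(im,roi): # roi x0,y0,x1,y1 -> bright contour box
    x0,y0,x1,y1=roi;h=cv2.cvtColor(im[y0:y1,x0:x1],cv2.COLOR_BGR2HSV);m=((h[...,1]<60)&(h[...,2]>110)).astype(np.uint8)
    q=max(cv2.findContours(m,0,2)[0],key=cv2.contourArea);b=cv2.boxPoints(cv2.minAreaRect(q))+[x0,y0]
    return b.round(1),cv2.contourArea(q)
E
python3 - <<'E'
from look import *
s=env.sense();p,r=pose(s);b=env.capture("scene");t=env.capture("top")
print(s["time_s"],p,s["opening"],r.as_matrix())
S,T=cam("scene"),cam("top"); u=r.as_matrix()[:,0]; z=r.as_matrix()[:,2]
g=p-.024*z; print("grip",g,"pred tip",g+.252*u, "proj",proj(S,g+.252*u),proj(T,g+.252*u),"grip proj",proj(S,g),proj(T,g))
o=np.hstack([cv2.resize(t[190:340,240:440],(400,300),interpolation=3),cv2.resize(b[150:300,210:410],(400,300),interpolation=3)])
cv2.imwrite("pics/w5.png",o)
E
```

```text
9.675 [ 0.5007 -0.1202  0.2612] 0.008575159318514429 [[-0.0695  0.9976 -0.0001]
 [ 0.9976  0.0695  0.0016]
 [ 0.0016  0.     -1.    ]]
grip [ 0.5007 -0.1202  0.2852] pred tip [0.4832 0.1312 0.2856] proj [328.9912 150.6606] [290.4763 246.0597] grip proj [234.0304 189.4683] [402.8574 239.0112]
```

View pics/w5.png

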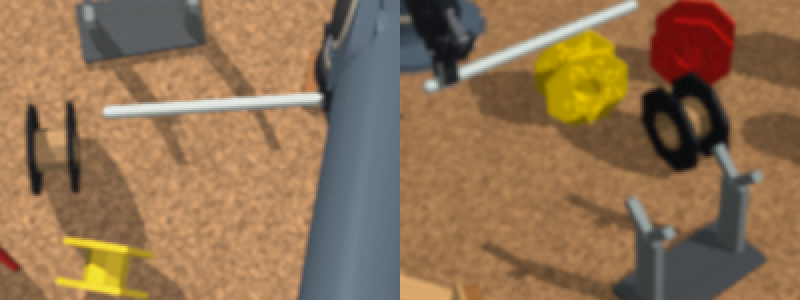

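The rod tip is at (292,246) in the top view and (328,152) in the scene view, within about a pixel of prediction, and the rod is level. I'll descend to bore height.

Emit:
move_arm --steps '[[[0,0,0,0,0,0.6,1],[0,0,0,0,0,0.8,1],[0,0,0,0,0,0.8,1],[0,0,0,0,0,0.8,1],[0,0,0,0,0,0.7,1],[0,0,0,0,0,0.5,1],[0,0,0,0,0,0.3,1],[0,0,0,0,0,0,1],[0,0,0,0,0,0,1]]]'

```text
time_s: 10.9
position: [0.5015, -0.1185, 0.0371]
eef_rot: [0.682, 0.732, 0.002, -0.0]
ft_force: [0.9, -0.0, -0.8]
opening: 0.0091
```

```bash
python3 - <<'E'
from look import *
s=env.sense();p,r=pose(s);b=env.capture("scene");t=env.capture("top")
print(s["time_s"],p,s["opening"])
S,T=cam("scene"),cam("top"); u=r.as_matrix()[:,0]; z=r.as_matrix()[:,2]
g=p-.024*z; tip=g+.252*u; print("pred tip",tip,proj(S,tip).round(1),proj(T,tip).round(1))
bx,a=rodpix(t,(250,225,390,290));print("top",bx.tolist(),a)
x=proj(S,tip).astype(int);bx2,a=rodpix(b,(x[0]-70,x[1]-12,x[0]+25,x[1]+50));print("scene",bx2.tolist(),a)
pts=bx[np.argsort(bx[:,0])];L,Rr=pts[:2].mean(0),pts[2:].mean(0)
A,B=onz(T,L,.0605),onz(T,Rr,.0605);print("rod tip/near",A,B,"az",np.degrees(np.arctan2(*(A-B)[[1,0]])))
q=bx2[np.argsort(bx2[:,0])][2:].mean(0);print("tri tip",two(T,L,S,q))
h=cv2.cvtColor(t,cv2.COLOR_BGR2HSV);m=(h[235:295,245:285,2]<75).astype(np.uint8)
for q in cv2.findContours(m,0,2)[0]:
    if cv2.contourArea(q)>30: 
        bb=cv2.boxPoints(cv2.minAreaRect(q))+[245,235];bb=bb[np.argsort(bb[:,1])];e=[onz(T,bb[:2].mean(0),.06),onz(T,bb[2:].mean(0),.06)];print("flange",e,(e[0]+e[1])/2,cv2.contourArea(q))
o=np.hstack([cv2.resize(t[190:340,240:440],(400,300),interpolation=3),cv2.resize(b[150:300,210:410],(400,300),interpolation=3)])
cv2.imwrite("pics/w6.png",o)
E
```

```text
10.9 [ 0.5015 -0.1185  0.0371] 0.009067887003700351
pred tip [0.4837 0.1327 0.062 ] [330.  220.9] [294.6 261.4]
top [[365.0, 239.0], [389.0, 239.0], [389.0, 289.0], [365.0, 289.0]] 532.5
scene [[257.3, 251.3], [327.7, 218.3], [330.5, 224.2], [260.1, 257.2]] 414.5
rod tip/near [ 0.4777 -0.0585  0.0605] [ 0.4781 -0.1237  0.0605] az 90.31045176636503
tri tip (array([0.5091, 0.0195, 0.1343]), np.float64(0.16390691418216155))
flange [array([0.5343, 0.2433, 0.06  ]), array([0.4163, 0.2304, 0.06  ])] [0.4753 0.2368 0.06  ] 125.5
flange [array([0.5375, 0.1834, 0.06  ]), array([0.4195, 0.1806, 0.06  ])] [0.4785 0.182  0.06  ] 115.0
```

View pics/w6.png

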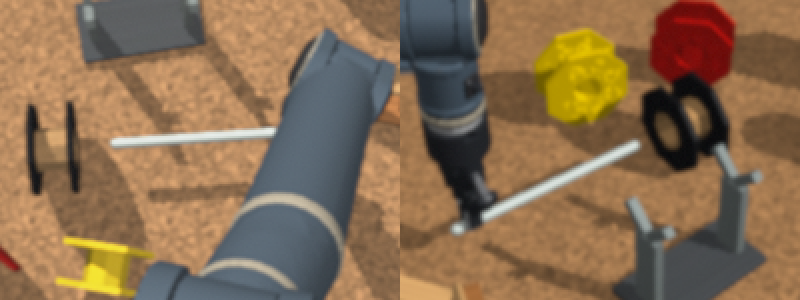

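The tip is at (296,261) top and (329,221) scene, matching the prediction within about 2 mm of the bore line, so I'll thread.

Emit:
move_arm --steps '[[[0,0,0,0.2,-0.03,0.02,1],[0,0,0,0.35,0,0,1],[0,0,0,0.35,0,0,1],[0,0,0,0.35,0,0,1],[0,0,0,0.35,0,0,1],[0,0,0,0.35,0,0,1],[0,0,0,0.2,0,0,1],[0,0,0,0,0,0,1]]]'

```text
time_s: 12.0
position: [0.4915, -0.0102, 0.0356]
eef_rot: [0.681, 0.732, 0.001, -0.001]
ft_force: [0.6, 0.3, -0.7]
opening: 0.009
```

```bash
python3 - <<'E'
from look import *
s=env.sense();p,r=pose(s);b=env.capture("scene");t=env.capture("top")
print(s["time_s"],p,s["opening"],s["ft_force"],s["wrist_torque"])
cv2.imwrite("pics/w7.png",np.hstack([cv2.resize(t[190:340,220:420],(400,300),interpolation=3),cv2.resize(b[160:270,290:437],(400,300),interpolation=3)]))
E
```

```text
12.0 [ 0.4915 -0.0102  0.0356] 0.008959824382836884 [ 0.5532  0.3372 -0.7197] [-0.0787  0.017   0.04  ]
```

View pics/w7.png

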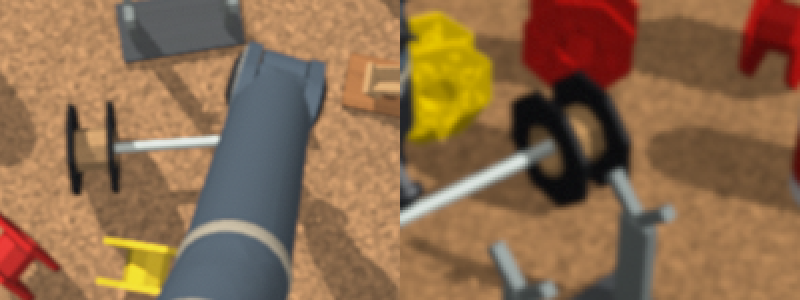

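The rod tip has entered the bore centrally with no contact force. I'll push on 107 mm and then start a slow lift.

Emit:
move_arm --steps '[[[0,0,0,0.25,0,0,1],[0,0,0,0.35,0,0,1],[0,0,0,0.35,0,0,1],[0,0,0,0.35,0,0,1],[0,0,0,0.35,0,0,1],[0,0,0,0.3,0,0,1],[0,0,0,0.2,0,0,1],[0,0,0,0,0,0,1]]]'

```text
time_s: 13.1
position: [0.4839, 0.097, 0.036]
eef_rot: [0.681, 0.732, 0.001, -0.001]
ft_force: [0.3, -0.3, -0.9]
opening: 0.0092
```

```bash
cat >> look.py <<'E'
def reel(im,c,z,roi): # dark flanges in the top/other view -> mids on plane z
    x0,y0,x1,y1=roi;h=cv2.cvtColor(im[y0:y1,x0:x1],cv2.COLOR_BGR2HSV);m=((h[...,2]<70)).astype(np.uint8)
    return [(cv2.contourArea(q),(np.mean(cv2.boxPoints(cv2.minAreaRect(q)),0)+[x0,y0]).round(1),onz(c,np.mean(cv2.boxPoints(cv2.minAreaRect(q)),0)+[x0,y0],z)) for q in cv2.findContours(m,0,2)[0] if cv2.contourArea(q)>40]
E
python3 - <<'E'
from look import *
s=env.sense();p,r=pose(s);t=env.capture("top");w=env.capture("wrist");cv2.imwrite("pics/w8.png",w)
print(s["time_s"],p,s["opening"],s["ft_force"],s["wrist_torque"])
for q in reel(t,cam("top"),.06,(245,235,290,295)):print(q)
E
```

```text
13.1 [0.4839 0.097  0.036 ] 0.009239335255468321 [ 0.3265 -0.2989 -0.939 ] [-0.1071 -0.0443 -0.0074]
(120.5, array([256.3, 264.6]), array([0.4747, 0.2368, 0.06  ]))
(58.5, array([275.5, 259. ]), array([0.4902, 0.185 , 0.06  ]))
```

Emit:
move_arm --steps '[[[0,0,0,0,0,-0.15,1],[0,0,0,0,0,-0.1,1],[0,0,0,0,0,-0.1,1],[0,0,0,0,0,-0.15,1],[0,0,0,0,0,-0.2,1],[0,0,0,0,0,-0.2,1],[0,0,0,0,0,-0.2,1],[0,0,0,0,0,-0.1,1],[0,0,0,0,0,0,1]]]' --squeeze 120

```text
time_s: 14.32
position: [0.4841, 0.0961, 0.0965]
eef_rot: [0.682, 0.732, 0.002, -0.001]
ft_force: [0.2, 0.0, -2.6]
opening: 0.0086
```

```bash
cat >> look.py <<'E'
def check(L=.252,save=None):
    s=env.sense();p,r=pose(s);b=env.capture("scene");t=env.capture("top");w=env.capture("wrist")
    u=r.as_matrix()[:,0];g=p-.024*r.as_matrix()[:,2];tip=g+L*u;S=cam("scene");T=cam("top")
    print(s["time_s"],p,u,s["opening"],s["ft_force"],s["wrist_torque"])
    print("pred tip",tip,proj(S,tip).round(1),proj(T,tip).round(1))
    for n,i,c in(("S",b,S),("T",t,T)):
        a=proj(c,tip-.06*u);e=proj(c,tip+.015*u);lo=np.minimum(a,e).astype(int)-12;hi=np.maximum(a,e).astype(int)+12
        h=cv2.cvtColor(i[lo[1]:hi[1],lo[0]:hi[0]],cv2.COLOR_BGR2HSV);m=((h[...,1]<60)&(h[...,2]>110)).astype(np.uint8)
        for q in cv2.findContours(m,0,2)[0]:
            if cv2.contourArea(q)>30: print(n,"bright",cv2.contourArea(q),(cv2.boxPoints(cv2.minAreaRect(q))+lo).round(1).tolist())
        ce=proj(c,g+.112*u-[0,0,.013]);lo=(ce-38).astype(int)
        h=cv2.cvtColor(i[lo[1]:lo[1]+76,lo[0]:lo[0]+76],cv2.COLOR_BGR2HSV);m=(h[...,2]<60).astype(np.uint8)
        for q in cv2.findContours(m,0,2)[0]:
            if cv2.contourArea(q)>40: print(n,"dark",cv2.contourArea(q),(np.mean(cv2.boxPoints(cv2.minAreaRect(q)),0)+lo).round(1),"pred reel",ce.round(1))
    for n,i in(("s",b),("t",t),("w",w)): cv2.imwrite(f"pics/{n}_{s['time_s']:.1f}.png",i)
E
python3 -c "
from look import *
check()"
```

```text
14.325 [0.4841 0.0961 0.0965] [-0.0708  0.9975  0.0042] 0.008578375196079813 [ 0.202   0.0193 -2.6198] [-0.2194 -0.0854 -0.0241]
pred tip [0.4663 0.3473 0.1215] [393.6 173.9] [210.2 264. ]
S bright 129.0 [[368.9, 182.5], [391.8, 172.3], [394.4, 178.2], [371.5, 188.3]]
S dark 1807.0 [344.  189.5] pred reel [352.7 196.6]
T bright 169.0 [[210.6, 261.1], [243.9, 258.3], [244.4, 264.7], [211.1, 267.5]]
T dark 133.5 [253.8 262.5] pred reel [265.  261.3]
T dark 113.5 [274.5 261.5] pred reel [265.  261.3]
```

The reel is on the rod and lifted, with its flange mean at top pixel 264 against a predicted 265. The tip droops by under 3 mm. Next I'll raise it and carry it.

Emit:
move_arm --steps '[[[0,0,0,0,0,-0.15,1],[0,0,0,0,0,-0.3,1],[0,0,0,0,0,-0.4,1],[0,0,0,0,0,-0.45,1],[0,0,0,0,0,-0.45,1],[0,0,0,0,0,-0.45,1],[0,0,0,0,0,-0.35,1],[0,0,0,0,0,-0.2,1],[0,0,0,0,0,-0.1,1],[0,0,0,0,0,0,1]]]'

```text
time_s: 15.72
position: [0.4838, 0.0953, 0.2386]
eef_rot: [0.682, 0.732, 0.001, -0.001]
ft_force: [-0.0, 0.6, -3.6]
opening: 0.008
```

```bash
python3 - <<'E'
from look import *
check()
p,r=pose(); u=np.array(level(99,-.6)); g=np.array([.6735,.092,0])-.112*u; g[2]=p[2]
print(g); show(p,r,g,att(u),16,1)
E
```

```text
15.725 [0.4838 0.0953 0.2386] [-0.0706  0.9975  0.0039] 0.008014799131141975 [-0.0259  0.625  -3.6361] [-0.2036  0.0139  0.0208]
pred tip [0.466  0.3466 0.2635] [397.7 129.3] [196.1 254.8]
S bright 126.5 [[372.3, 137.3], [395.9, 128.1], [398.1, 133.8], [374.5, 143.0]]
S dark 1978.5 [346.  146.5] pred reel [353.8 152. ]
T bright 217.5 [[196.7, 251.4], [233.0, 248.9], [233.5, 256.1], [197.2, 258.5]]
T dark 220.5 [245.8 253.1] pred reel [258.4 251.9]
T dark 173.5 [268.5 251.5] pred reel [258.4 251.9]
[ 0.691  -0.0186  0.238 ]
[[[-0.0,0.0,-0.3,-0.16,0.25,-0.0,1],[-0.0,0.0,-0.3,-0.16,0.25,-0.0,1],[-0.0,0.0,-0.3,-0.16,0.25,-0.0,1],[-0.0,0.0,-0.3,-0.16,0.25,-0.0,1],[-0.0,0.0,-0.3,-0.17,0.25,-0.0,1],[-0.0,0.0,-0.3,-0.17,0.24,-0.0,1],[-0.0,0.0,-0.3,-0.17,0.24,-0.0,1],[-0.0,0.0,-0.3,-0.17,0.24,-0.0,1],[-0.0,0.0,-0.3,-0.17,0.24,-0.0,1],[-0.0,0.0,-0.3,-0.17,0.24,-0.0,1],[-0.0,0.0,-0.3,-0.17,0.24,-0.0,1],[-0.0,0.0,-0.3,-0.17,0.24,-0.0,1],[-0.0,0.0,-0.3,-0.18,0.24,-0.0,1],[-0.0,0.0,-0.3,-0.18,0.24,-0.0,1],[-0.0,0.0,-0.3,-0.18,0.24,-0.0,1],[-0.0,0.0,-0.3,-0.18,0.23,-0.0,1]]]
```

Emit:
move_arm --steps '[[[0,0,-0.2,-0.08,0.12,0,1],[0,0,-0.3,-0.16,0.25,0,1],[0,0,-0.3,-0.16,0.25,0,1],[0,0,-0.3,-0.16,0.25,0,1],[0,0,-0.3,-0.17,0.25,0,1],[0,0,-0.3,-0.17,0.24,0,1],[0,0,-0.3,-0.17,0.24,0,1],[0,0,-0.3,-0.17,0.24,0,1],[0,0,-0.3,-0.17,0.24,0,1],[0,0,-0.3,-0.17,0.24,0,1]]]'

```text
time_s: 17.12
position: [0.6077, 0.0271, 0.2383]
eef_rot: [0.663, 0.749, 0.002, -0.001]
ft_force: [-0.0, -0.9, -1.4]
opening: 0.0084
```

Emit:
move_arm --steps '[[[0,0,-0.3,-0.17,0.24,0,1],[0,0,-0.3,-0.17,0.24,0,1],[0,0,-0.3,-0.18,0.24,0,1],[0,0,-0.3,-0.18,0.24,0,1],[0,0,-0.3,-0.18,0.24,0,1],[0,0,-0.3,-0.18,0.23,0,1],[0,0,-0.1,-0.09,0.12,0,1],[0,0,0,0,0,0,1],[0,0,0,0,0,0,1]]]'

```text
time_s: 18.25
position: [0.6911, -0.0185, 0.2381]
eef_rot: [0.65, 0.76, 0.002, -0.002]
ft_force: [0.5, 0.9, -2.6]
opening: 0.0081
```

```bash
python3 - <<'E'
from look import *
check()
p,r=pose(); s=env.sense(); c=cam("wrist",s)
# stand arm tips (z .16): predicted from estimate
a=np.array(level(99));n=np.array([-a[1],a[0],0]);C=np.array([.6735,.092,0])
for sx in(-.068,.068):
  for e in(-.0295,.0295): X=C+sx*a+e*n+[0,0,.16];print(sx,e,X,proj(c,X).round(),proj(cam("top"),X).round(1),proj(cam("scene"),X).round(1))
u=np.array(level(99,-.6)); g=C-.112*u; g[2]=p[2]; print(g-p,r.inv().apply(g-p)/.05,(r.inv()*att(u)).as_rotvec(degrees=True))
E
cp $(ls -t pics/w_*.png|head -1) pics/w9.png; cp $(ls -t pics/s_*.png|head -1) pics/s9.png; cp $(ls -t pics/t_*.png|head -1) pics/t9.png
python3 - <<'E'
import cv2,numpy as np
w,s,t=[cv2.imread(f"pics/{n}9.png") for n in"wst"]
o=np.vstack([np.hstack([cv2.resize(w,(400,300)),cv2.resize(s[130:280,260:460],(400,300),interpolation=3)]),np.hstack([cv2.resize(t[150:270,240:400],(400,300),interpolation=3),cv2.resize(s[170:320,260:460],(400,300),interpolation=3)])])
cv2.imwrite("pics/c9.png",o)
E
```

```text
18.25 [ 0.6911 -0.0185  0.2381] [-0.1541  0.988   0.0043] 0.008105464122069046 [ 0.526   0.8913 -2.6031] [-0.2501 -0.0454  0.0024]
pred tip [0.6523 0.2303 0.2632] [405.3 182.2] [250.2 177.1]
S bright 165.0 [[378.7, 193.6], [403.2, 180.6], [406.6, 187.0], [382.1, 200.0]]
S dark 2481.0 [354.5 209.5] pred reel [359.  213.1]
T bright 193.5 [[251.0, 170.0], [286.0, 170.0], [286.0, 182.0], [251.0, 182.0]]
-0.068 -0.0295 [0.7133 0.0295 0.16  ] [359. 171.] [333.8 168.7] [343.6 264. ]
-0.068 0.0295 [0.655  0.0202 0.16  ] [265. 171.] [337.4 190.1] [326.3 249.4]
0.068 -0.0295 [0.692  0.1638 0.16  ] [367. -89.] [282.1 176.1] [388.2 236.2]
0.068 0.0295 [0.6337 0.1545 0.16  ] [255. -89.] [285.2 197.7] [370.5 223.1]
[-0.0001 -0.0002  0.    ] [-0.0031 -0.0023 -0.    ] [ 0.0427  0.3557 -0.1251]
```

View pics/c9.png

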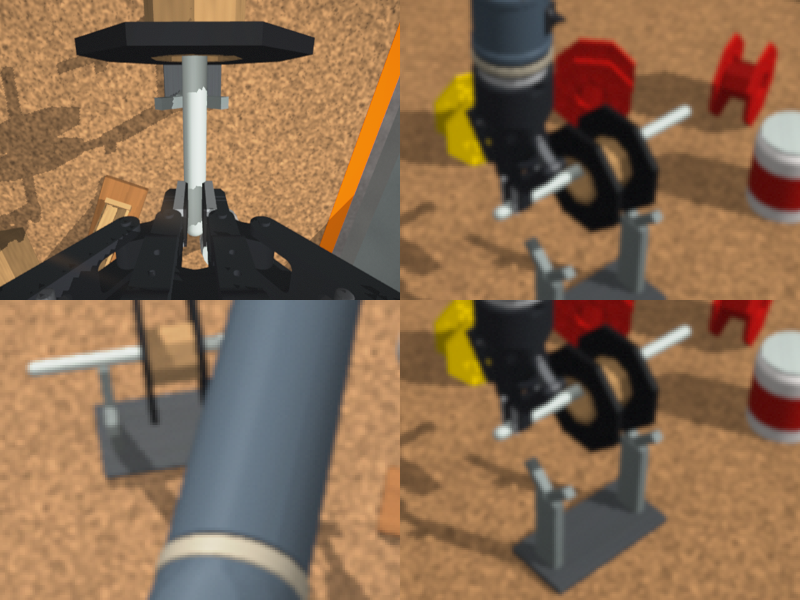

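The wrist view shows the near notch arms at about (248–365, 165) full-scale, roughly 5 mm left of the rod. The scene view shows the reel hanging between the uprights. I'll measure that offset.

```bash
python3 - <<'E'
from look import *
im=cv2.imread("pics/w9.png");h=cv2.cvtColor(im,cv2.COLOR_BGR2HSV)
m=(h[...,0]>60)&(h[...,1]<100)&(h[...,2]>60)
for y in(156,160,164,168,172):
    x=np.flatnonzero(m[y,200:430])+200; g=np.split(x,np.flatnonzero(np.diff(x)>2)+1); print(y,[(int(a[0]),int(a[-1])) for a in g if len(a)>3])
s={"position":np.array([.6911,-.0185,.2381]),"eef_rot":env.sense()["eef_rot"]};c=cam("wrist",s)
r=R.from_quat(s["eef_rot"]).as_matrix()
for y,x0,x1 in((165,249,365),):
    A,B=onz(c,(x0,y),.16),onz(c,(x1,y),.16);print(A,B,np.linalg.norm(A-B),(A+B)/2)
    M=(A+B)/2-s["position"];print("notch in tool axes",r.T@M)
print("rod at near upright tool y: rod cols->",[onz(c,(x,165),.262) for x in(298,331)])
E
```

```text
156 [(260, 364)]
160 [(248, 364)]
164 [(249, 364)]
168 [(249, 364)]
172 [(249, 282), (293, 330), (337, 363)]
[0.6449 0.0224 0.16  ] [0.7165 0.0336 0.16  ] 0.07238936389923202 [0.6807 0.028  0.16  ]
notch in tool axes [ 0.0472 -0.0032  0.0783]
rod at near upright tool y: rod cols-> [array([0.6769, 0.0385, 0.262 ]), array([0.6888, 0.0404, 0.262 ])]
```

Emit:
move_arm --steps '[[[0,0,0,0,-0.04,0.1,1],[0,0,0,0,0,0.25,1],[0,0,0,0,0,0.35,1],[0,0,0,0,0,0.35,1],[0,0,0,0,0,0.35,1],[0,0,0,0,0,0.3,1],[0,0,0,0,0,0.2,1],[0,0,0,0,0,0.12,1],[0,0,0,0,0,0.1,1],[0,0,0,0,0,0,1]]]'

```text
time_s: 19.65
position: [0.6894, -0.0188, 0.1321]
eef_rot: [0.65, 0.76, 0.002, -0.001]
ft_force: [-0.1, 0.4, -1.2]
opening: 0.0082
```

```bash
python3 - <<'E'
from look import *
check()
E
```

```text
19.65 [ 0.6894 -0.0188  0.1321] [-0.1538  0.9881  0.0039] 0.008225318073358544 [-0.101   0.4381 -1.192 ] [-0.2076 -0.0012 -0.0029]
pred tip [0.6507 0.2301 0.1571] [400.6 217. ] [256.2 191.6]
S bright 157.0 [[374.3, 229.0], [398.5, 215.3], [402.0, 221.6], [377.8, 235.2]]
S dark 2309.0 [350.5 243.5] pred reel [357.  247.5]
T bright 202.5 [[257.0, 184.0], [290.0, 184.0], [290.0, 201.0], [257.0, 201.0]]
```

Emit:
move_arm --steps '[[[0,0,0,0,0,0.05,1],[0,0,0,0,0,0.05,1],[0,0,0,0,0,0.04,1],[0,0,0,0,0,0.04,1],[0,0,0,0,0,0.03,1],[0,0,0,0,0,0,1]]]'

```text
time_s: 20.55
position: [0.6893, -0.0187, 0.1214]
eef_rot: [0.65, 0.76, 0.001, -0.001]
ft_force: [-0.6, -0.2, -1.4]
opening: 0.0085
```

Emit:
move_arm --steps '[[[0,0,0,0,0,0.03,1],[0,0,0,0,0,0.03,1],[0,0,0,0,0,0,1]]]'

```text
time_s: 20.92
position: [0.6892, -0.0187, 0.1185]
eef_rot: [0.65, 0.76, 0.001, -0.001]
ft_force: [-0.4, -0.3, -1.7]
opening: 0.0084
```

```bash
python3 - <<'E'
from look import *
check()
E
```

```text
20.925 [ 0.6892 -0.0187  0.1185] [-0.154   0.9881  0.004 ] 0.008413907765718308 [-0.3954 -0.304  -1.661 ] [-0.1206  0.0612  0.1017]
pred tip [0.6504 0.2302 0.1435] [400.1 221.2] [256.8 193.3]
S bright 212.5 [[369.7, 222.0], [399.9, 220.8], [400.7, 240.5], [370.5, 241.7]]
S dark 2284.0 [350.5 247.5] pred reel [356.8 251.6]
T bright 158.0 [[256.6, 191.0], [289.5, 183.8], [291.5, 193.1], [258.6, 200.2]]
```

Emit:
move_arm --steps '[[[0,0,0,0,0,0.03,1],[0,0,0,0,0,0.02,1],[0,0,0,0,0,0,1]]]'

```text
time_s: 21.45
position: [0.6895, -0.0188, 0.1162]
eef_rot: [0.651, 0.759, 0.002, -0.001]
ft_force: [-1.6, 0.4, -1.8]
opening: 0.0085
```

```bash
python3 -c "
from plan import *
s=env.sense();print(s['position'],s['ft_force'],s['wrist_torque'],s['opening'])"
```

```text
[ 0.6895 -0.0188  0.1162] [-1.58    0.3903 -1.7726] [-0.1142  0.12    0.0857] 0.00848304832945981
```

Emit:
move_arm --steps '[[[0,0,0,0,0,0.02,1],[0,0,0,0,0,0.02,1],[0,0,0,0,0,0,1]]]'

```text
time_s: 21.82
position: [0.6896, -0.0188, 0.1148]
eef_rot: [0.65, 0.76, 0.002, -0.001]
ft_force: [-2.0, -0.1, 3.6]
opening: 0.0085
```

```bash
python3 -c "
from look import *
check()"
```

```text
21.825 [ 0.6896 -0.0188  0.1148] [-0.1537  0.9881  0.004 ] 0.008460680202648944 [-1.9606 -0.133   3.6498] [0.0114 0.431  0.1333]
pred tip [0.6509 0.2301 0.1398] [400.  222.4] [257.  193.5]
S bright 221.0 [[369.5, 222.0], [399.8, 219.7], [401.3, 239.1], [371.0, 241.4]]
S dark 2276.0 [350.5 250. ] pred reel [356.8 252.9]
T bright 158.0 [[256.6, 191.2], [289.5, 183.8], [291.6, 192.9], [258.7, 200.4]]
```

Emit:
move_arm --steps '[[[0,0,0,0,-0.03,0,1],[0,0,0,0,0,0.02,1],[0,0,0,0,0,0,1]]]'

```text
time_s: 22.35
position: [0.688, -0.019, 0.1133]
eef_rot: [0.65, 0.76, 0.002, -0.001]
ft_force: [-1.0, 0.1, 3.7]
opening: 0.0082
```

```bash
python3 -c "
from plan import *
s=env.sense();print(s['position'],s['ft_force'],s['wrist_torque'],s['opening'])"
```

```text
[ 0.688  -0.019   0.1133] [-1.0381  0.1217  3.6522] [0.0381 0.4086 0.0352] 0.008219763260957871
```

Emit:
move_arm --steps '[[[0,0,0,0,0,0,0.85],[0,0,0,0,0,0,0.75],[0,0,0,0,0,0,0.5],[0,0,0,0,0,0,0.2],[0,0,0,0,0,0,0.2]]]' --squeeze 20

```text
time_s: 22.98
position: [0.6879, -0.0189, 0.113]
eef_rot: [0.65, 0.76, 0.001, -0.001]
ft_force: [0.1, 0.2, 0.8]
opening: 0.0681
```

```bash
python3 -c "
from look import *
check()"
```

```text
22.975 [ 0.6879 -0.0189  0.113 ] [-0.1538  0.9881  0.0038] 0.0681358532353705 [0.1336 0.2322 0.7584] [-0.0382 -0.0378 -0.0727]
pred tip [0.6492 0.23   0.138 ] [399.5 222.6] [257.2 194.4]
S bright 221.0 [[368.8, 222.1], [398.9, 220.8], [399.7, 239.6], [369.6, 240.8]]
S dark 2768.5 [350.  249.5] pred reel [356.3 253. ]
T bright 197.5 [[257.4, 196.3], [260.2, 180.7], [291.0, 186.3], [288.2, 201.9]]
```

Emit:
move_arm --steps '[[[0,0,0,0,0,0,0.05],[0,0,0,0,0,-0.2,0.05],[0,0,0,0,0,-0.4,0.05],[0,0,0,0,0,-0.6,0.05],[0,0,0,-0.5,0,-0.7,0.05],[0,0,0,-0.8,0,-0.6,0.05],[0,0,0,-0.9,0,-0.3,0.05],[0,0,0,-0.9,0,0,0.05],[0,0,0,-0.9,0,0,0.05],[0,0,0,0,0,0,0.05]]]'

```text
time_s: 24.38
position: [0.7173, -0.2235, 0.2542]
eef_rot: [0.653, 0.757, 0.0, 0.001]
ft_force: [-0.4, 0.9, -0.5]
opening: 0.0812
```

```bash
python3 - <<'E'
from look import *
s=env.sense();print(s["time_s"],s["position"],s["ft_force"])
b=env.capture("scene");t=env.capture("top");cv2.imwrite("pics/sF.png",b);cv2.imwrite("pics/tF.png",t);S,T=cam("scene"),cam("top")
o=np.hstack([cv2.resize(t[140:240,245:378],(400,300),interpolation=3),cv2.resize(b[190:310,280:440],(400,300),interpolation=3)])
cv2.imwrite("pics/cF.png",o)
# change of bystanders
for n in("top","scene"):
    d=cv2.absdiff(cv2.imread(f"pics/{n}0.png"),{"top":t,"scene":b}[n]).max(2)
    for nm,X in(("big",[.616,.428,.06]),("small",[.764,-.203,.04]),("carton",[.377,-.336,.03])):
        q=proj(T if n=="top" else S,X).astype(int);print(n,nm,(d[q[1]-22:q[1]+22,q[0]-22:q[0]+22]>60).mean())
E
```

```text
24.375 [ 0.7173 -0.2235  0.2542] [-0.4446  0.9045 -0.4725]
top big 0.0
top small 0.27892561983471076
top carton 0.0
scene big 0.0
scene small 0.0
scene carton 0.13326446280991736
```

The viewer limit is reached, so I'll check by numbers: both rod ends by triangulation, and the reel.

```bash
python3 - <<'E'
from look import *
b,t=cv2.imread("pics/sF.png"),cv2.imread("pics/tF.png");S,T=cam("scene"),cam("top")
C=np.array([.6725,.092,.14]);a=np.array(level(99))
out={}
for k,e in(("near",-1),("far",1)):
    E=C+.14*e*a
    for n,i,c in(("T",t,T),("S",b,S)):
        p=proj(c,E); A=proj(c,C+.095*e*a); d=(p-A)/np.linalg.norm(p-A); nrm=np.array([-d[1],d[0]])
        f=cv2.cvtColor(i,cv2.COLOR_BGR2GRAY).astype(np.float32)
        # centreline profile along the predicted line, best of small offsets: brightness
        rr=np.arange(-12,13,.5); L=np.arange(-12,14,.5)
        g=np.array([[cv2.getRectSubPix(f,(1,1),tuple((p+d*l+nrm*q).astype(np.float32)))[0,0] for l in L] for q in rr])
        h=(g>150); col=h[:, :16].mean(1); off=(rr*col).sum()/max(col.sum(),1e-6); row=np.abs(rr-off)<1.5
        prof=h[row].mean(0); end=L[np.flatnonzero(prof>.5).max()] if (prof>.5).any() else None
        print(k,n,"pred",p.round(1),"off",round(off,2),"width",col.sum()*.5,"end",end)
        out[k,n]=p+nrm*off+d*(end or 0)
N,F=[two(T,out[k,"T"],S,out[k,"S"]) for k in("near","far")]
print(N,F,"len",np.linalg.norm(F[0]-N[0]),"mid",(F[0]+N[0])/2,"az",np.degrees(np.arctan2(*(F[0]-N[0])[[1,0]])))
for n,i,c in(("T",t,T),("S",b,S)):
    ce=proj(c,C-[0,0,.013]);lo=(ce-32).astype(int);m=(cv2.cvtColor(i,cv2.COLOR_BGR2HSV)[lo[1]:lo[1]+64,lo[0]:lo[0]+64,2]<60).astype(np.uint8)
    for q in cv2.findContours(m,0,2)[0]:
        if cv2.contourArea(q)>40: bp=cv2.boxPoints(cv2.minAreaRect(q))+lo;print(n,"reel dark",cv2.contourArea(q),bp.mean(0),"pred",ce)
for n,c0 in(("top",T),("scene",S)):
    im=t if n=="top" else b
    h=cv2.cvtColor(im,cv2.COLOR_BGR2HSV);print([ (cv2.boundingRect(q)) for q in cv2.findContours(((h[...,1]<50)&(h[...,2]>120)).astype(np.uint8),0,2)[0] if 300<cv2.contourArea(q)<1300])
E
```

```text
near T pred [362.2 178.3] off 0.07 width 19.46875 end 13.5
near S pred [309.4 278. ] off 0.25 width 6.0 end 0.0
far T pred [257.  193.6] off 2.06 width 15.84375 end 12.0
far S pred [400.  222.3] off -0.85 width 5.78125 end -2.0
(array([ 0.7006, -0.0663,  0.1561]), np.float64(0.029419957952015668)) (array([0.6453, 0.2484, 0.1323]), np.float64(0.03308952825819426)) len 0.3204592067431547 mid [0.6729 0.091  0.1442] az 99.95163059375925
T reel dark 54.5 [319.5394 187.9953] pred [309.8493 187.47  ]
S reel dark 1719.0 [358.2658 253.0288] pred [356.9087 252.6508]
[(619, 350, 21, 25), (358, 258, 51, 25), (388, 208, 57, 33), (0, 190, 24, 30), (162, 188, 39, 37), (399, 150, 26, 23)]
[(243, 336, 37, 50), (308, 248, 39, 33), (438, 185, 39, 34), (599, 104, 41, 37), (245, 43, 57, 18), (311, 31, 41, 35), (0, 0, 44, 29)]
```

```bash
python3 - <<'E'
from look import *
t=cv2.imread("pics/tF.png");T=cam("top");C=np.array([.6725,.092,.14]);a=np.array(level(99))
h=cv2.cvtColor(t,cv2.COLOR_BGR2HSV);m=((h[...,1]<70)&(h[...,2]>110))
for d in(-.13,-.11,-.09,.09,.11,.13,.137,.143,-.137,-.143):
    p=proj(T,C+d*a).round().astype(int); y=np.flatnonzero(m[p[1]-10:p[1]+11,p[0]])+p[1]-10
    print(d,p,y.tolist(),[onz(T,(p[0],y.mean()),.14).round(4)-(C+d*a).round(4)] if len(y) else None)
s0=env.capture("scene");import time
d=cv2.absdiff(s0,cv2.imread("pics/sF.png"))[200:310,290:420];print("still:",d.max())
E
```

```text
-0.13 [358 179] [177, 178, 179, 180, 181] [array([-0.0005,  0.0012,  0.    ])]
-0.11 [351 180] [178, 179, 180, 181, 182, 183] [array([-0.0016, -0.0001,  0.    ])]
-0.09 [344 181] [179, 180, 181, 182, 183, 184] [array([-0.0014, -0.0013,  0.    ])]
0.09 [276 191] [189, 190, 191, 192, 193, 194, 195] [array([-0.0031, -0.0004,  0.    ])]
0.11 [268 192] [191, 192, 193, 194, 195, 196] [array([-0.0042,  0.0008,  0.    ])]
0.13 [261 193] [192, 193, 194, 195, 196, 197] [array([-0.004 , -0.0007,  0.    ])]
0.137 [258 193] [193, 194, 195, 196] [array([-0.0029,  0.0002,  0.    ])]
0.143 [256 194] [] None
-0.137 [361 178] [177, 178, 179, 180, 181] [array([-0.0015,  0.0002,  0.    ])]
-0.143 [363 178] [] None
still: 8
```

```bash
python3 -c "
from bench import env
print(env.job_done(), env.sense()['time_s'])"
```

```text
the job is handed in; nothing more can be done
the job is handed in; nothing more can be done
```

The rod lies in both notches with the reel hanging between the uprights, the gripper is open and clear, and I handed the job in after about 24.5 s of robot time. `job_done` gives no verdict, so the result below rests on my own measurements.

**What I did**
- I gripped the rod near its high end, lifted it out of the channel and levelled it.
- I threaded it through the black reel, lifted the reel on the rod, and carried it to the stand.
- I lowered it until the wrist force showed contact (about 4 N upward), then released and backed away.
- The first grasp failed: the fingers slid off the rod because they were too shallow. The rod had not moved, and a grasp 11 mm deeper held.

**Last checks**
- **Rod:** in the top view it lies within about 1.5 mm (near side) to 4 mm (far side) of my estimated seat line, turned less than 1° (limit 0.08 rad, about 4.6°), with its ends at about ±140 mm. In the scene view its end heights agree to within about 1 pixel.
- **Reel:** it appears within about 1–2 pixels of the middle in the scene view, and two successive pictures showed it at rest.
- **Bystanders:** the big tin is unchanged in both views, the small tin in the scene view, and the carton in the top view. The arm may have hidden the carton in the scene view and the small tin in the top view.

**Checks that failed or disagreed**
- Triangulating the rod ends from the top and scene views failed because the top-view mask picked up the cork bench, so I relied on each view separately.
- The far end sits about 3–4 mm towards the robot from my stand estimate. The wrist view had earlier shown the near notch 4–5 mm the same way, so the stand estimate itself may be off by that much.
- I could not look at the final scene, as the viewer's 12-picture limit was already used up.

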